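# Close up the gum packs on the counter rail

## Robot

A 7-joint arm with a two-finger parallel gripper is mounted at the origin on the work surface. World frame = base frame: x ahead of the robot, y to its left, z up, the work surface at z = 0. Lengths are in m, angles in rad, forces in N, time in s.
With the tool pointing down it reaches from about 0.35 to 0.9 m from the base axis. Payload 19.9 kg.
Tool frame: the origin (TCP) lies at the very end of the fingers, on their centre line; the grasp point (between the pads) lies 19 mm behind it (r.pinch_z is the distance from the TCP to the grasp point, in m); x points along the fingers, z is the direction in which the jaws open and shut, and the axes are right-handed (so a half turn about x gives the same grasp; the last joint's range is limited). The gripper opens to 94 mm and grips with 3 to 60 N. Pads are 16 mm wide; open, the fingers measure 119 mm over their backs; the gripper's body (75 mm by 177 mm) begins 78 mm behind the grasp point.
Start: joints at [1.058, 0.417, -0.01, 1.614, 0.005, 1.111, -0.053], TCP at [0.283, -0.557, 0.205] pointing down, gripper open.
Joint ranges: [-2.81, 2.81], [-0.39, 2.02], [-1.27, 1.25], [0.06, 2.57], [-1.19, 4.33], [0.19, 2], [-2.82, 2.82]. Speed limits (rad/s): [1.89, 1.89, 2.39, 2.39, 3.01, 3.01, 3.01].

## Interface

Orientations are given as a unit quaternion [x, y, z, w].
In Python, from workcell import r gives the robot as it stands.
- The arm moves only by the tool servo_tool, never from a script. Its argument "increments" is a list that holds one entry, the list of rows, each a list of 7 numbers: the shift along the tool's x, y, z in cm, then the turn, a rotation vector about the tool's x, y, z in degrees, then the opening, from -1 (shut) to 1 (fully open). A call has 1 to 8 rows; each row shifts and turns the pose as measured when the row begins, along the tool's axes as they then stand; what a row does not reach is not made up. A row lasts 1/8 s, in which the tool goes at most 62.5 mm and 10.7 degrees, less where a joint would pass 70% of its speed; a pose out of reach is approached as far as the arm can. A call is refused whole if a number of a shift passes 6.25 or a number of a turn 10.7, either way. A call with a gripper value outside its range is refused whole. The fingers move at their own pace and stop on an object; "squeeze" is the grip in N (left out, the last holds). Time passes only in rows, so rows that do not move let the fingers close. It gives the time, the measured TCP pose, the force and the opening at its end, in the units of the state.
- r.state(): the state, without advancing time (a new reading comes with each control period).
- r.grab_frame(name): name is "side" or "top"; returns the picture (480x640x3 uint8, red, green, blue); there is no depth.
- r.camera_params(name): a dict with "vertical_fov" (degrees; the focal length in pixels is half the picture's height over the tangent of half this angle, whatever the lens; pixels are square), "cx", "cy" (the principal point, pixels), "distortion" ([k1, k2, p1, p2, k3] as OpenCV has them; the pictures are not rectified), "R" (3x3) and "t" (3): a world point X has camera coordinates R X + t. Camera axes: x right, y down, z forward; pixel columns grow to the right and rows downward; lengths in m; the calibration is good to about 2 mm. A picture is of the moment at which its call begins. camera_params takes no time and is no camera call.
- r.hand_in(): hands the job in, once; it reports no verdict.
Trained networks look in the newest picture that a camera, given by its name, has taken for a name from the list of things; names that differ only in an ending like _2 or _b are one class to them, and where a whole thing is asked for, a point or a joint stands for the part that bears it (a point fixed in the world has none). Each returns a list of dicts, best first, with "conf" (0 to 1); they miss things now and then, are a little off and sometimes report something else, mostly with a low value. They report only what shows in the picture. A call takes as long as a camera call. They do not tell look-alikes from the thing itself.
- r.look_for(thing, camera): "box" ([left, top, width, height] in pixels, round what is visible of it).
The state is a dict: "t": time; "joint_positions": joint angles; "joint_vel": joint speeds; "tau": joint torques, N m; "tcp_pos": TCP position; "orientation": TCP orientation; "force": force on the tool from outside, world axes, zero at the start; "ft_torque": the same for the moment, N m; "width": finger opening in m.
Only numpy, scipy, OpenCV 4.12 (cv2) and the standard library are available. Lean on these libraries where they do the work, as an engineer would, in place of code of your own. Each camera call takes 0.05 s, during which the arm holds its last target. There are 200 camera calls.

## Task

The packs on the counter rail are standing with gaps. Loosen the thumbscrew on the stop collar by about a quarter turn before moving the collar, slide the stop along its rod until it has gently closed all four packs up against the end wall with no gaps left, then turn the thumbscrew fully tight again and let go. Do not squeeze the packs hard or tip them, and leave the tins, the coin dish and the card terminal where they are.

Things in the scene. Friction and masses are not known exactly. Their poses are not given: they have to be found in the camera images.
- lane: Pack rail fixed to the counter: grey base plate 112 (x) x 290 (y) x 6 mm, origin at the centre of its underside. Local y runs along its rod: steel, 12 mm thick, at x = -36, z = 42 mm, between two end posts 54 mm high at y = -135 and +135. Beside the rod lies the pack lane: floor at z = 6, centre line at x = 18, 64 mm wide between clear lips 22 mm high.
- stop (a joint): Sliding stop: dark steel collar (30 mm diameter, 26 mm long) on the rod, with an aluminium plate (4 mm thick, top at 53 mm) across the lane. Value in m along the rail's +y: 0 when the plate is 96 mm (four packs) from the end wall; starts at 0.052 to 0.088, travel -0.003 to 0.11. Screw tight: it holds against some 40 N; loose: it slides with 1 to 2 N of drag.
- screw (a joint): Thumbscrew that locks the stop collar to the rod: upright axis, on top of the collar. Value in rad: 0 at its tight end stop, growing counterclockwise seen from above (loosening) to an end stop at 1.9. Starts tight, 0 to 0.12. Its clamping fades as it turns and is gone past 0.9. It stays where it is left; turning takes 0.15 to 0.3 N m.
- wing (a point): Grip point of the thumbscrew's flat black wing, on the screw's axis, 90 mm above the counter. The wing is 34 mm long (own x), 10 mm thick (own y), 26 mm high (74 to 100 mm above the counter) and turns with the screw; at screw 0 its x lies along the rail's x, across the rod. It stands above all else on the rail (packs reach 61 mm, the collar 60 mm).
- pack0: Upright white gum pack with a coloured band, 60 (x) x 24 (y) x 55 mm high, 40 to 85 g, loose in the lane; origin at the centre of its underside, axes as lane. Number 1 of four from the end wall; the four stand with gaps of a few mm to about 20 mm.
- pack1: Upright white gum pack with a coloured band, 60 (x) x 24 (y) x 55 mm high, 40 to 85 g, loose in the lane; origin at the centre of its underside, axes as lane. Number 2 of four from the end wall; the four stand with gaps of a few mm to about 20 mm.
- pack2: Upright white gum pack with a coloured band, 60 (x) x 24 (y) x 55 mm high, 40 to 85 g, loose in the lane; origin at the centre of its underside, axes as lane. Number 3 of four from the end wall; the four stand with gaps of a few mm to about 20 mm.
- pack3: Upright white gum pack with a coloured band, 60 (x) x 24 (y) x 55 mm high, 40 to 85 g, loose in the lane; origin at the centre of its underside, axes as lane. Number 4 of four from the end wall; the four stand with gaps of a few mm to about 20 mm.
- tin_a: Bystander: round copper-coloured mint tin, 68 mm diameter, 20 mm high, lying flat on the counter; origin at the centre of its underside.
- tin_b: Bystander: round copper-coloured mint tin, 68 mm diameter, 20 mm high, lying flat on the counter; origin at the centre of its underside.
- dish: Bystander: shallow black coin dish, 130 mm across, 18 mm high; origin at the centre of its underside.
- terminal: Bystander, fixed: grey card payment terminal on a black stand, 110 mm foot, about 190 mm high, its head 190 x 85 mm; origin at the centre of its foot.
- end_wall (a point): Centre of the end wall's inner face (aluminium wall 65 mm across the lane, 5 mm thick, top at 50 mm), at rail x = 18, y = -115, z = 28 mm: the packs are to close up against it, towards the rail's -y.
- stop_face (a point): Centre of the stop plate's face towards the packs, 34 mm above the counter, axes as lane; it lies 54 mm in the rail's +x and 16 mm in the rail's -y from the thumbscrew's axis.
Mind the look-alikes: they are no part of the job. Leave any blue or red look-alike of the pack1 alone.

How it is judged:
By the outcome, as a careful person would: the job done as asked, in the order asked, and still so for the second after the job is handed in, with the robot touching nothing.
It also fails if it takes over 48 s, if anything falls off the work surface, if the arm or the gripper's body presses on something with over 40 N, if the wrist force passes 120 N, or if a joint passes its speed limit or range.

## Working session

There is one attempt and no reset: what is moved stays moved. The work goes in short steps, Python scripts to look and compute and a tool call to move; the robot and the scene stay as the last step left them, time stands still between calls to the robot, and variables do not carry over. Pictures are saved under pics/ and viewed, about 8 in all and at most 12, crops included, and the job is handed in when it is done.

Besides the shell and the picture viewer there is one more tool, called after "Call:" in YAML: its name, and indented under it one key for each argument. servo_tool: Moves the arm, as the interface text tells. Its arguments: {"type":"object","properties":{"increments":{"type":"array","items":{"type":"array","items":{"type":"array","items":{"type":"number"}}}},"squeeze":{"type":"number"}},"required":["increments"]}

```bash
mkdir -p pics
cat > h.py <<'E'
import numpy as np, cv2
from workcell import r
from scipy.spatial.transform import Rotation as Ro
def cam(n):
    c=r.camera_params(n); f=240/np.tan(np.radians(c["vertical_fov"])/2)
    return np.array([[f,0,c["cx"]],[0,f,c["cy"]],[0,0,1]]),np.array(c["distortion"],float),np.array(c["R"]),np.array(c["t"])
def proj(n,P):
    K,d,R,t=cam(n); return cv2.projectPoints(np.array(P,float).reshape(-1,3),cv2.Rodrigues(R)[0],t,K,d)[0].reshape(-1,2)
def onz(n,uv,z):
    K,d,R,t=cam(n); p=cv2.undistortPoints(np.array(uv,float).reshape(-1,1,2),K,d).reshape(-1,2)
    D=np.c_[p,np.ones(len(p))]@R; C=-R.T@t
    return C+D*((z-C[2])/D[:,2])[:,None]
def snap(n,f,crop=None,s=1):
    im=r.grab_frame(n)[:,:,::-1]
    if crop: x,y,w,h=crop; im=im[y:y+h,x:x+w]
    cv2.imwrite("pics/"+f,cv2.resize(np.ascontiguousarray(im),None,fx=s,fy=s,interpolation=cv2.INTER_CUBIC))
E
python3 - <<'E'
from h import *
snap("top","t0.png"); snap("side","s0.png")
for n in("top","side"):
    K,d,R,t=cam(n);print(n,K[0,0],d,-R.T@t)
    for th in("wing","stop","lane","pack0"):
        print(th,[(np.round(x["box"]).tolist(),round(x["conf"],2)) for x in r.look_for(th,n)[:6]])
s=r.state();print(s["t"],s["tcp_pos"],s["orientation"],s["width"],s["force"])
print(Ro.from_quat(s["orientation"]).as_matrix().round(3))
E
```

```text
top 617.3104015355373 [-0.07475376  0.          0.          0.          0.        ] [ 0.26497641 -0.00861345  1.39416372]
wing [([309.0, 218.0, 12.0, 15.0], 0.61), ([452.0, 176.0, 25.0, 25.0], 0.51)]
stop [([309.0, 216.0, 23.0, 18.0], 0.74)]
lane [([285.0, 185.0, 137.0, 97.0], 0.87), ([362.0, 211.0, 20.0, 33.0], 0.21)]
pack0 [([360.0, 213.0, 20.0, 30.0], 0.9), ([392.0, 142.0, 33.0, 21.0], 0.85), ([374.0, 221.0, 24.0, 31.0], 0.78), ([350.0, 212.0, 22.0, 28.0], 0.69), ([362.0, 305.0, 30.0, 29.0], 0.65), ([387.0, 228.0, 24.0, 30.0], 0.58)]
side 544.8661550557093 [-0.0207178  0.         0.         0.         0.       ] [-0.20812959  0.86252027  0.9743283 ]
wing [([314.0, 210.0, 17.0, 25.0], 0.55), ([335.0, 205.0, 20.0, 24.0], 0.48)]
stop [([295.0, 221.0, 17.0, 31.0], 0.68)]
lane [([274.0, 215.0, 103.0, 51.0], 0.65)]
pack0 [([295.0, 179.0, 16.0, 20.0], 0.82), ([314.0, 209.0, 20.0, 26.0], 0.62), ([337.0, 205.0, 17.0, 22.0], 0.58), ([346.0, 202.0, 14.0, 25.0], 0.52), ([326.0, 210.0, 15.0, 18.0], 0.44), ([384.0, 196.0, 21.0, 21.0], 0.37)]
0.5 [ 0.28348059 -0.55699201  0.20537783] [ 0.36960772  0.60287483 -0.3695864   0.60277521] 0.09403296749056239 [-0.87749736  0.56457258  0.92484227]
[[-0.     0.891  0.454]
 [ 0.     0.454 -0.891]
 [-1.    -0.    -0.   ]]
```

View pics/t0.png

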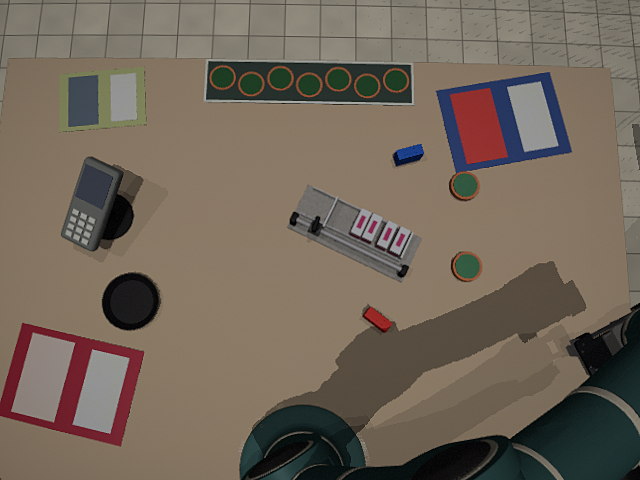

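View pics/s0.png

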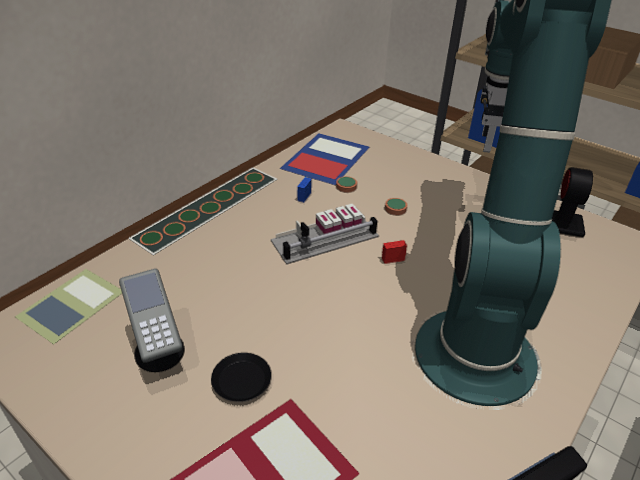

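The rail is at top (285–422, 185–282), with its wing at (316,225) and its packs at (360–405, 222–242). Possible confusions: the blue pack at (408,155), the red pack at (376,319), and the black rod end posts at (294,218) and (404,271), which could pass for the wing. The thing I want is the dark block on the collar beside the plate. I'll check it in a close crop.

Run:
```python
from h import *
snap("top","t1.png",(280,180,150,110),5.3)
```

```text
(no output)
```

View pics/t1.png

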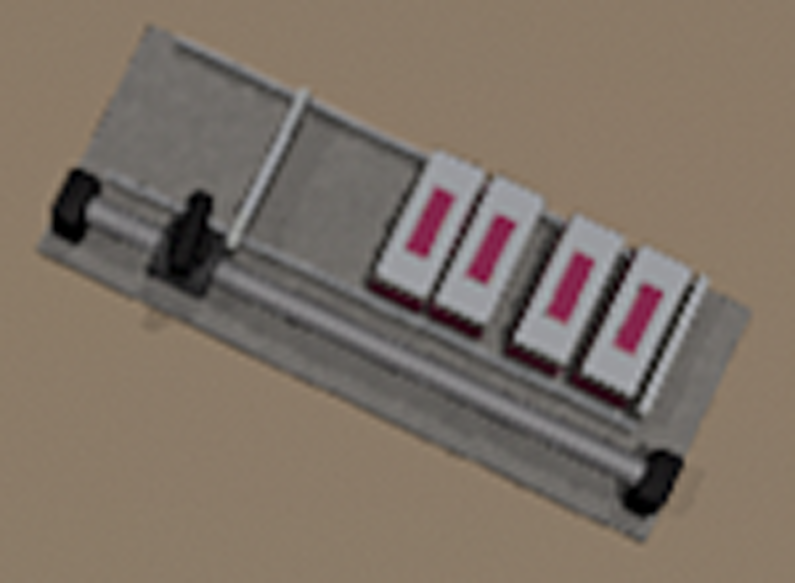

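```bash
cat >> h.py <<'E'
def full(c): return np.array(c,float)/5.3+[280,180]-.4
def W(L,yaw,o):
    c,s=np.cos(yaw),np.sin(yaw); L=np.atleast_2d(L); return np.c_[L[:,:2]@np.array([[c,s],[-s,c]])+o,L[:,2]]
E
python3 - <<'E'
from h import *
from scipy.optimize import least_squares
uv=full([(150,25),(40,248),(643,542),(750,312)])
L=np.array([(56,145,6),(-56,145,6),(-56,-145,6),(56,-145,6)])/1000
c0=onz("top",uv,.006)[:,:2].mean(0)
s=min((least_squares(lambda p:(proj("top",W(L,p[0],p[1:]))-uv).ravel(),[y,*c0]) for y in(-2,-1,0,1,2)),key=lambda s:s.cost)
print("yaw,o",s.x,np.degrees(s.x[0]),s.fun.round(1))
y,o=s.x[0],s.x[1:]
# plate top ends near z=.053; wing
def loc(P): c,q=np.cos(y),np.sin(y); return np.c_[(P[:,:2]-o)@np.array([[c,-q],[q,c]]),P[:,2]]
print("plate",loc(onz("top",full([(303,95),(235,240)]),.053)))
print("wing",loc(onz("top",full([(195,232)]),.09)))
print("packs",loc(onz("top",full([(433,222),(492,248),(573,286),(638,320)]),.061)))
print("wall top",loc(onz("top",full([(700,280),(645,408)]),.05)))
print("side boxes"); 
for yy in(.04,.05,.06,.07,.08): print(yy,proj("top",W([-.036,-.115+.096+.016+yy,.09],y,o)),proj("side",W([-.036,-.003+yy,.09],y,o)),W([-.036,-.003+yy,.09],y,o))
snap("side","s1.png",(265,170,130,100),6)
E
```

```text
yaw,o [-0.44175077  0.52018385 -0.10807459] -25.310454530731587 [ 0.1 -0.3 -0.8  0.1  0.3  0.3  0.4 -0.1]
plate [[ 0.04528683  0.06794384  0.053     ]
 [-0.02336652  0.06639821  0.053     ]]
wing [[-0.03446751  0.08007031  0.09      ]]
packs [[ 0.01842917 -0.00468952  0.061     ]
 [ 0.01932571 -0.03143342  0.061     ]
 [ 0.01967717 -0.06847499  0.061     ]
 [ 0.01862381 -0.09874544  0.061     ]]
wall top [[ 0.04800119 -0.11571458  0.05      ]
 [-0.01140626 -0.11753275  0.05      ]]
side boxes
0.04 [[334.08254862 232.69533198]] [[318.60929083 222.99729045]] [[ 0.50345803 -0.0592356   0.09      ]]
0.05 [[329.89534297 230.6728384 ]] [[315.25032086 223.92178703]] [[ 0.50773326 -0.05019556  0.09      ]]
0.06 [[325.71245485 228.65248197]] [[311.87539863 224.85069384]] [[ 0.51200849 -0.04115551  0.09      ]]
0.07 [[321.53398374 226.63431055]] [[308.48442769 225.78403769]] [[ 0.51628372 -0.03211547  0.09      ]]
0.08 [[317.36002839 224.61837167]] [[305.07731096 226.72184558]] [[ 0.52055895 -0.02307542  0.09      ]]
```

View pics/s1.png

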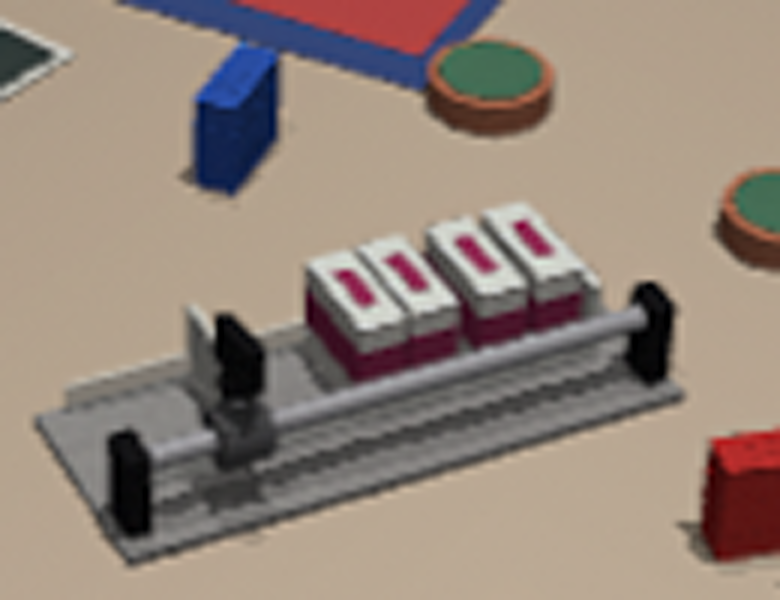

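Top crop: the wing is at about crop (195,232), which is full-frame (317,224). The plate is to its right and the four magenta-band packs are in the lane. The side crop agrees (wing at crop (240,355), full-frame (305,229)). The stop value is about 0.083 and the wing is at about (0.522, -0.021).

Call:
servo_tool:
  increments:
    - [[0,4.5,-3.7,0,0,0,0],[0,4.5,-3.7,0,0,0,0],[0,4.5,-3.7,0,0,0,0],[0,4.5,-3.7,0,0,0,0],[0,4.5,-3.7,0,0,0,0],[0,4.5,-3.7,0,0,0,0],[0,4.5,-3.7,0,0,0,0],[0,4.5,-3.7,0,0,0,0]]

```text
t: 1.6
tcp_pos: [0.4742, -0.121, 0.2057]
orientation: [0.371, 0.6, -0.372, 0.603]
force: [1.7, -0.4, 0.4]
width: 0.0469
```

```bash
cat >> h.py <<'E'
YAW=-0.44175; O=np.array([.52018,-.10807])
def left(ly=.080,z=.071,screw=0.,lx=-.036):
    s=r.state(); R=Ro.from_quat(s["orientation"]).as_matrix(); p=np.array(s["tcp_pos"])
    g=W([lx,ly,z],YAW,O)[0]; zz=-np.array([-np.sin(YAW+screw),np.cos(YAW+screw),0])
    T=np.c_[[0,0,-1.],np.cross(zz,[0,0,-1]),zz]
    c,q=np.cos(YAW),np.sin(YAW); rt=np.array([[c,q],[-q,c]])
    print("t %.2f"%s["t"],"shift cm",(R.T@(g-p)*100).round(2),"turn deg",np.degrees(Ro.from_matrix(R.T@T).as_rotvec()).round(1),
     "w %.4f"%s["width"],"local",(rt@(p[:2]-O)).round(4),p[2].round(4),"F rail",(rt@np.array(s["force"])[:2]).round(1),round(s["force"][2],1),"Tz",round(s["ft_torque"][2],2),"q",np.round(s["joint_positions"],2),
     "screwang",round(np.degrees(np.arctan2(-R[1,2],-R[0,2])-YAW-np.pi/2),1))
E
python3 -c "
from h import *;left(z=.16)"
```

```text
t 1.60 shift cm [ 4.55  8.76 -6.88] turn deg [51.9  0.2 -0.1] w 0.0469 local [-0.036  -0.0313] 0.2057 F rail [1.7 0.4] 0.4 Tz -0.05 q [ 0.45  0.18 -0.3   1.94  0.07  1.03 -0.98] screwang 51.9
```

Call:
servo_tool:
  increments:
    - [[0,4.4,-3.4,0,0,0,0],[0,4.4,-3.4,0,0,0,0],[0,0,0,10.4,0,0,0],[0,0,0,10.4,0,0,0],[0,0,0,10.4,0,0,0],[0,0,0,10.4,0,0,0],[0,0,0,10.3,0,0,0]]

```text
t: 2.48
tcp_pos: [0.525, -0.0119, 0.2063]
orientation: [0.602, 0.371, -0.6, 0.374]
force: [-0.6, 0.4, 0.7]
width: 0.0468
```

```bash
python3 -c "
from h import *;left(z=.12)"
```

```text
t 2.48 shift cm [8.63 0.05 0.9 ] turn deg [-1.2 -0.  -0.3] w 0.0468 local [-0.0367  0.089 ] 0.2063 F rail [-0.7  0.1] 0.7 Tz -0.01 q [ 0.17  0.25 -0.24  1.86  0.07  1.04 -2.13] screwang -1.2
```

Call:
servo_tool:
  increments:
    - [[2.2,0,0.4,-1,0,0,0],[2.2,0,0.4,0,0,0,0],[2.2,0,0.1,0,0,0,0],[1.8,0,0,0,0,0,0],[0,0,0,0,0,0,0]]

```text
t: 3.1
tcp_pos: [0.522, -0.0203, 0.1209]
orientation: [0.6, 0.375, -0.597, 0.378]
force: [-0.2, -1.1, 0.1]
width: 0.0469
```

```bash
python3 -c "
from h import *;left();snap('side','s2.png',(255,150,130,100),6)"
```

```text
t 3.10 shift cm [ 4.99 -0.05  0.01] turn deg [-0.3 -0.  -0.4] w 0.0469 local [-0.0359  0.0801] 0.1209 F rail [ 0.3 -1.1] 0.1 Tz -0.03 q [ 0.17  0.34 -0.23  1.95  0.1   0.86 -2.13] screwang -0.3
```

View pics/s2.png

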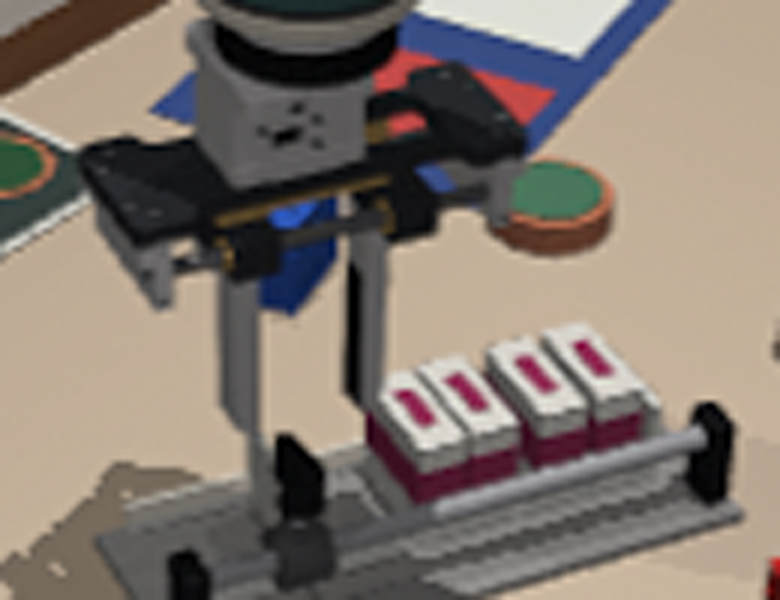

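The fingers straddle the wing: tips at crop (245,425) and (365,405), wing at (300,478). I'll descend and close gently.

Call:
servo_tool:
  increments:
    - [[1.5,0,0,0,0,0,0],[1.5,0,0,0,0,0,0],[1.4,0,0,0,0,0,0],[0.5,0,0,0,0,0,-0.5],[0,0,0,0,0,0,-1],[0,0,0,0,0,0,-1],[0,0,0,0,0,0,-1],[0,0,0,0,0,0,-1]]
  squeeze: 6

```text
t: 4.15
tcp_pos: [0.5235, -0.0207, 0.0708]
orientation: [0.601, 0.374, -0.596, 0.379]
force: [0.5, 0.4, -5.8]
width: 0.0195
```

```bash
python3 -c "
from h import *;left()"
```

```text
t 4.15 shift cm [-0.02 -0.17  0.04] turn deg [-0.4 -0.1 -0.5] w 0.0195 local [-0.0343  0.0804] 0.0708 F rail [0.3 0.5] -5.8 Tz 0.02 q [ 0.16  0.42 -0.21  1.98  0.13  0.75 -2.15] screwang -0.4
```

Call:
servo_tool:
  increments:
    - [[0,-0.15,0,0,0,0,-1],[0,0,0,0,0,0,-1],[0,0,0,0,0,0,-1]]

```text
t: 4.53
tcp_pos: [0.5229, -0.0204, 0.0711]
orientation: [0.601, 0.373, -0.596, 0.379]
force: [1.2, -1.3, -4.7]
width: 0.0199
```

```bash
python3 -c "
from h import *;left()"
```

```text
t 4.53 shift cm [ 0.01 -0.1   0.04] turn deg [-0.4 -0.1 -0.7] w 0.0199 local [-0.035   0.0804] 0.0711 F rail [ 1.6 -0.7] -4.7 Tz 0.08 q [ 0.15  0.42 -0.21  1.98  0.13  0.75 -2.16] screwang -0.4
```

```bash
python3 -c "
from h import *;snap('side','s3.png',(265,180,90,70),8.8)
left()"
```

```text
t 4.58 shift cm [ 0.01 -0.1   0.04] turn deg [-0.4 -0.1 -0.7] w 0.0195 local [-0.035   0.0804] 0.0711 F rail [ 1.8 -1.4] -5.0 Tz 0.05 q [ 0.15  0.42 -0.21  1.98  0.13  0.75 -2.16] screwang -0.4
```

View pics/s3.png

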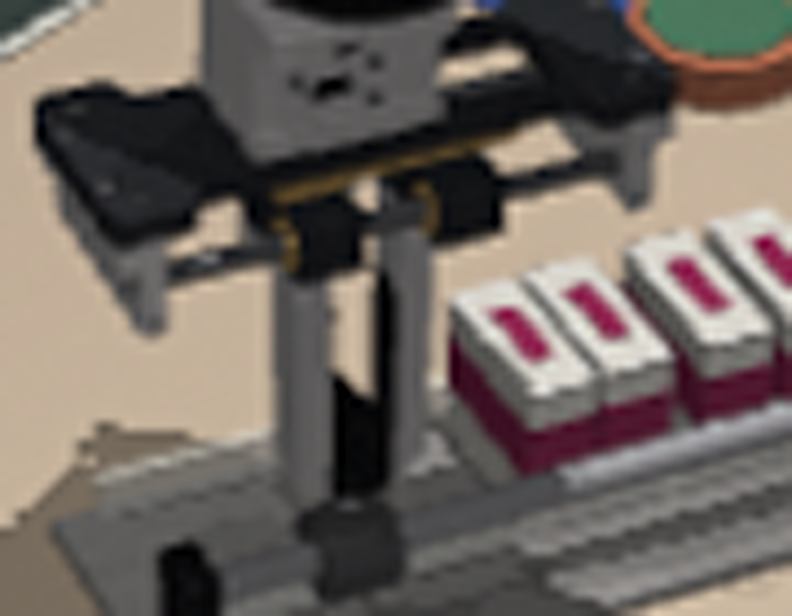

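The left finger is at crop (305,400), the right at (405,380), and the wing is between them at (358,440). A 19.5 mm width is more than the 10 mm wing, so I'll check whether the fingers are still settling by gripping harder.

Call:
servo_tool:
  increments:
    - [[0,-0.1,0,0,0,0,-1],[0,0,0,0,0,0,-1],[0,0,0,0,0,0,-1],[0,0,0,0,0,0,-1]]
  squeeze: 18

```text
t: 5.08
tcp_pos: [0.5229, -0.0204, 0.0711]
orientation: [0.602, 0.373, -0.595, 0.38]
force: [1.2, -2.3, -6.0]
width: 0.0187
```

```bash
python3 -c "
from h import *;left()"
```

```text
t 5.08 shift cm [ 0.01 -0.1   0.04] turn deg [-0.4 -0.2 -0.8] w 0.0187 local [-0.035   0.0804] 0.0711 F rail [ 2.1 -1.6] -6.0 Tz 0.04 q [ 0.15  0.42 -0.21  1.98  0.13  0.74 -2.16] screwang -0.4
```

Run:
```python
from h import *
im=cv2.imread("pics/t0.png"); x0,y0,s=300,205,10
c=cv2.resize(im[y0:y0+40,x0:x0+40],None,fx=s,fy=s,interpolation=cv2.INTER_CUBIC)
out=[]
for a in(0.,.12):
    k=c.copy()
    for z,col in((.074,(0,255,0)),(.1,(0,255,255))):
        B=np.array([[17,5],[17,-5],[-17,-5],[-17,5]])/1000
        q=np.array([[np.cos(a),np.sin(a)],[-np.sin(a),np.cos(a)]])
        P=np.c_[B@q+[-.036,.0805],np.full(4,z)]
        uv=(proj("top",W(P,YAW,O))+.5-[x0,y0])*s
        cv2.polylines(k,[uv.astype(np.int32)],True,col,1)
    out.append(k)
cv2.imwrite("pics/w.png",np.hstack(out))
```

```text
(no output)
```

View pics/w.png

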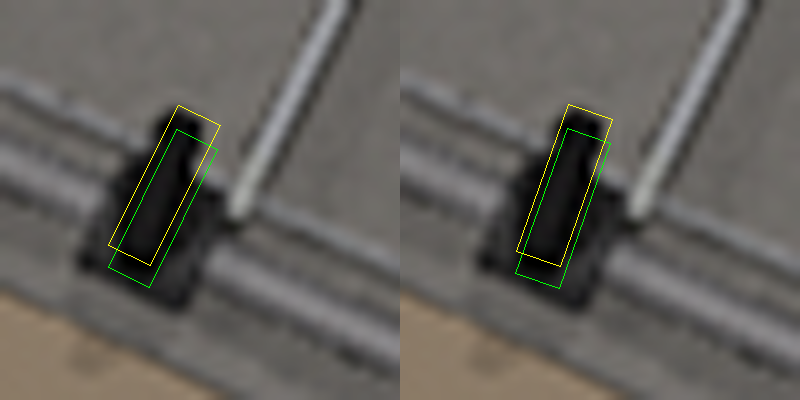

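The wing sits at a screw angle of about 0.12, so I'll align the jaws to it and close again.

Call:
servo_tool:
  increments:
    - [[0,0,0,0,0,0,-0.4],[0,-0.1,0,-4,0,0,-0.4],[0,0,-0.1,-3,0,0,-0.4],[0,0,0,0,0,0,-1],[0,0,0,0,0,0,-1],[0,0,0,0,0,0,-1]]
  squeeze: 18

```text
t: 5.82
tcp_pos: [0.5217, -0.02, 0.072]
orientation: [0.577, 0.408, -0.572, 0.416]
force: [1.0, 0.1, -3.4]
width: 0.0188
```

```bash
python3 -c "
from h import *;left()"
```

```text
t 5.83 shift cm [0.1  0.02 0.03] turn deg [ 6.6 -0.  -0.7] w 0.0188 local [-0.0363  0.0803] 0.072 F rail [0.9 0.5] -3.4 Tz 0.02 q [ 0.18  0.42 -0.24  1.98  0.15  0.75 -2.05] screwang 6.6
```

Width is still 18.8 mm, so the reading probably has a constant offset. I'll grip at 40 N and start turning while watching the torque.

Call:
servo_tool:
  increments:
    - [[0,0,0,0,0,0,-1],[0,0,0,0,0,0,-1],[0,0,0,-8,0,0,-1],[0,0,0,-8,0,0,-1],[0,0,0,-8,0,0,-1]]
  squeeze: 40

```text
t: 6.45
tcp_pos: [0.5218, -0.0199, 0.072]
orientation: [0.476, 0.52, -0.473, 0.529]
force: [1.7, -2.2, -4.9]
width: 0.0177
```

```bash
python3 -c "
from h import *;left()"
```

```text
t 6.45 shift cm [0.1  0.   0.04] turn deg [31.1  0.2 -0.7] w 0.0177 local [-0.0362  0.0804] 0.072 F rail [ 2.5 -1.3] -4.9 Tz -0.08 q [ 0.25  0.43 -0.34  1.98  0.21  0.76 -1.67] screwang 31.1
```

Call:
servo_tool:
  increments:
    - [[0,0,0,-9,0,0,-1],[0,0,0,-9,0,0,-1],[0,0,0,-9,0,0,-1],[0,0,0,-9,0,0,-1],[0,0,0,-9,0,0,-1],[0,0,0,-9,0,0,-1],[0,0,0,-2,0,0,-1]]

```text
t: 7.32
tcp_pos: [0.5223, -0.0206, 0.072]
orientation: [0.162, 0.683, -0.163, 0.693]
force: [0.9, -1.3, -1.8]
width: 0.018
```

```bash
python3 -c "
from h import *;left();snap('side','s4.png',(275,190,70,55),11)"
```

```text
t 7.33 shift cm [ 0.1   0.   -0.05] turn deg [88.7  0.6 -0.7] w 0.0180 local [-0.0355  0.08  ] 0.072 F rail [ 1.3 -0.8] -1.8 Tz -0.14 q [ 0.44  0.46 -0.56  1.97  0.35  0.79 -0.79] screwang 88.7
```

View pics/s4.png

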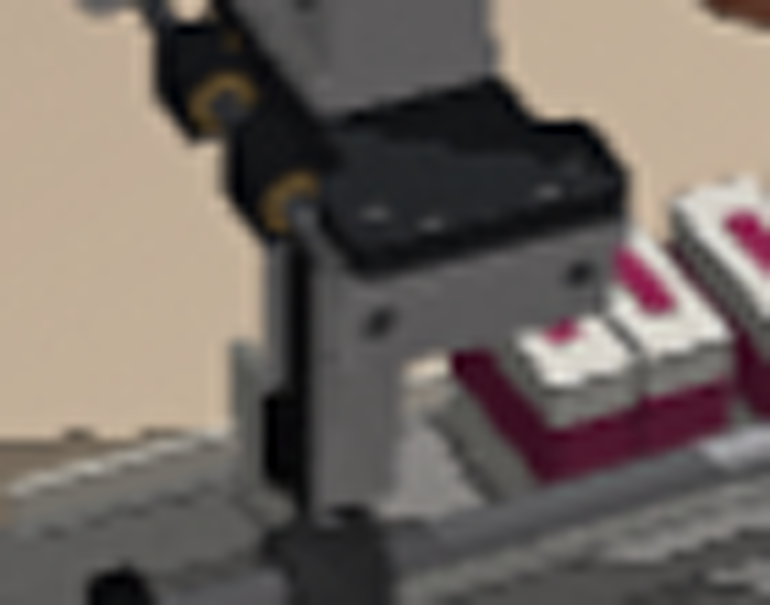

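The wing is turned and now lies along the rod, with a black edge at crop (280,440) beside the near finger. Next is a small test slide towards the end wall.

Call:
servo_tool:
  increments:
    - [[0,-0.4,0,0,0,0,-1],[0,-0.6,0,0,0,0,-1],[0,-0.6,0.02,0,0,0,-1]]

```text
t: 7.75
tcp_pos: [0.5153, -0.0352, 0.072]
orientation: [0.164, 0.683, -0.165, 0.693]
force: [4.0, -0.5, -4.7]
width: 0.0176
```

```bash
python3 -c "
from h import *;left(ly=-.003,z=.072)"
```

```text
t 7.75 shift cm [-0.01 -6.68  0.13] turn deg [88.5  0.6 -0.7] w 0.0176 local [-0.0355  0.0638] 0.072 F rail [3.8 1.3] -4.7 Tz -0.11 q [ 0.47  0.45 -0.56  1.99  0.35  0.78 -0.76] screwang 88.5
```

Call:
servo_tool:
  increments:
    - [[0,-0.6,0.02,0,0,0,-1],[0,-0.6,0.02,0,0,0,-1],[0,-0.6,0.02,0,0,0,-1],[0,-0.6,0.02,0,0,0,-1],[0,-0.5,0,0,0,0,-1],[0,-0.4,0,0,0,0,-1],[0,-0.4,0,0,0,0,-1],[0,-0.4,0,0,0,0,-1]]

```text
t: 8.75
tcp_pos: [0.4965, -0.0752, 0.072]
orientation: [0.164, 0.682, -0.165, 0.693]
force: [6.2, -0.8, -7.6]
width: 0.0181
```

```bash
python3 -c "
from h import *;left(ly=-.003,z=.072)"
```

```text
t 8.75 shift cm [-0.   -2.26  0.01] turn deg [88.4  0.6 -0.8] w 0.0181 local [-0.0355  0.0196] 0.072 F rail [6. 2.] -7.6 Tz -0.04 q [ 0.55  0.43 -0.56  2.02  0.33  0.76 -0.68] screwang 88.4
```

Call:
servo_tool:
  increments:
    - [[0.03,-0.3,0.04,0,0,0,-1],[0.03,-0.3,0.04,0,0,0,-1],[0,-0.3,0.02,0,0,0,-1],[0,-0.3,0,0,0,0,-1],[0,-0.3,0,0,0,0,-1]]

```text
t: 9.38
tcp_pos: [0.4901, -0.089, 0.0719]
orientation: [0.164, 0.682, -0.165, 0.693]
force: [2.2, 1.0, -1.5]
width: 0.0175
```

```bash
python3 -c "
from h import *;left(ly=-.003,z=.072)"
```

```text
t 9.38 shift cm [-0.01 -0.74 -0.05] turn deg [88.4  0.6 -0.8] w 0.0175 local [-0.0353  0.0044] 0.0719 F rail [1.6 1.9] -1.5 Tz -0.12 q [ 0.58  0.42 -0.56  2.03  0.33  0.76 -0.64] screwang 88.4
```

Call:
servo_tool:
  increments:
    - [[0,-0.15,0,0,0,0,-1],[0,-0.15,0,0,0,0,-1],[0,-0.15,0,0,0,0,-1]]

```text
t: 9.75
tcp_pos: [0.4881, -0.0934, 0.0719]
orientation: [0.164, 0.682, -0.165, 0.693]
force: [2.5, 1.4, -1.4]
width: 0.0176
```

```bash
python3 -c "
from h import *;left(ly=-.003,z=.072);snap('side','s5.png',(290,180,110,82),7.2)"
```

```text
t 9.75 shift cm [-0.01 -0.26 -0.06] turn deg [88.4  0.6 -0.8] w 0.0176 local [-0.0353 -0.0004] 0.0719 F rail [1.7 2.4] -1.4 Tz -0.1 q [ 0.59  0.42 -0.56  2.04  0.33  0.75 -0.63] screwang 88.4
```

View pics/s5.png

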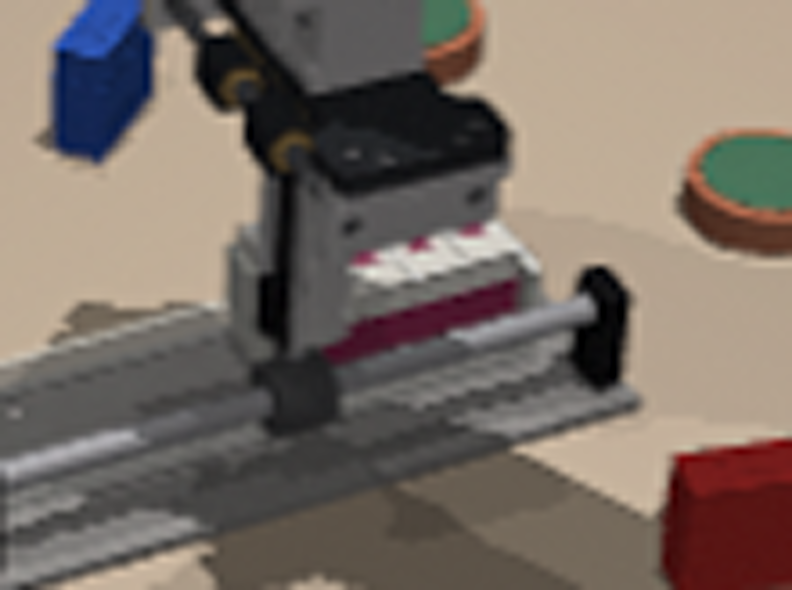

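The packs are almost closed up: the three visible tops at crop (370–530, 235–280) have no wide gaps. I'll make small steps until the force rises.

Call:
servo_tool:
  increments:
    - [[0,-0.1,0,0,0,0,-1],[0,-0.1,0,0,0,0,-1]]

```text
t: 10.05
tcp_pos: [0.4872, -0.0953, 0.0719]
orientation: [0.164, 0.682, -0.165, 0.693]
force: [3.2, 1.7, -1.5]
width: 0.0178
```

Call:
servo_tool:
  increments:
    - [[0,-0.07,0,0,0,0,-1]]

```text
t: 10.18
tcp_pos: [0.4868, -0.0959, 0.0719]
orientation: [0.164, 0.682, -0.165, 0.693]
force: [3.4, 1.5, -0.7]
width: 0.0179
```

```bash
python3 -c "
from h import *;left(ly=-.003,z=.072)"
```

```text
t 10.18 shift cm [-0.01  0.03 -0.07] turn deg [88.4  0.6 -0.8] w 0.0179 local [-0.0353 -0.0033] 0.0719 F rail [2.4 2.8] -0.7 Tz -0.12 q [ 0.6   0.42 -0.56  2.04  0.33  0.75 -0.63] screwang 88.4
```

Call:
servo_tool:
  increments:
    - [[0,-0.07,0,0,0,0,-1]]

```text
t: 10.3
tcp_pos: [0.4865, -0.0966, 0.0719]
orientation: [0.164, 0.682, -0.165, 0.693]
force: [2.3, 1.6, -0.6]
width: 0.0179
```

Call:
servo_tool:
  increments:
    - [[0,-0.07,0,0,0,0,-1]]

```text
t: 10.42
tcp_pos: [0.4862, -0.0973, 0.0719]
orientation: [0.164, 0.682, -0.165, 0.693]
force: [3.5, 1.3, -0.3]
width: 0.0178
```

```bash
python3 -c "
from h import *;left(ly=-.003,z=.072)"
```

```text
t 10.43 shift cm [-0.01  0.18 -0.07] turn deg [88.4  0.6 -0.8] w 0.0178 local [-0.0353 -0.0048] 0.0719 F rail [2.6 2.7] -0.3 Tz -0.08 q [ 0.6   0.42 -0.56  2.04  0.33  0.75 -0.62] screwang 88.4
```

Call:
servo_tool:
  increments:
    - [[0,-0.07,0,0,0,0,-1]]

```text
t: 10.55
tcp_pos: [0.486, -0.0977, 0.0719]
orientation: [0.164, 0.682, -0.164, 0.693]
force: [4.5, 3.9, -2.4]
width: 0.0183
```

Call:
servo_tool:
  increments:
    - [[0,-0.07,0,0,0,0,-1]]

```text
t: 10.68
tcp_pos: [0.486, -0.0978, 0.072]
orientation: [0.164, 0.682, -0.164, 0.693]
force: [5.3, 6.1, -3.9]
width: 0.0177
```

```bash
python3 -c "
from h import *;left(ly=-.003,z=.072);snap('top','t5.png',(335,195,90,66),8.8)"
```

```text
t 10.68 shift cm [-0.    0.23 -0.08] turn deg [88.4  0.5 -0.9] w 0.0177 local [-0.0353 -0.0053] 0.072 F rail [2.2 7.8] -3.9 Tz -0.07 q [ 0.61  0.42 -0.56  2.04  0.32  0.75 -0.62] screwang 88.4
```

View pics/t5.png

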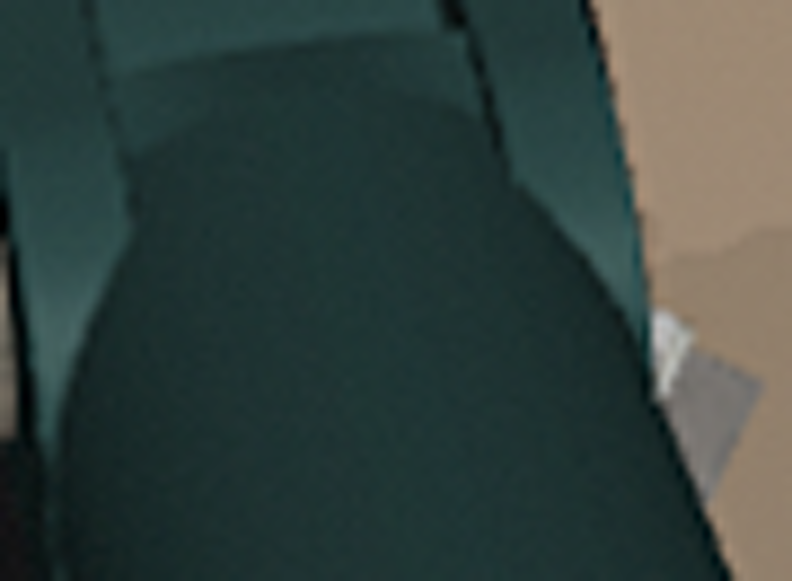

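The stop moved no further and the force rose by about 5 N, so the packs are closed up. The top view is blocked by the arm. I'll tighten now, holding a slight press.

Call:
servo_tool:
  increments:
    - [[0,-0.04,0,9,0,0,-1],[0,-0.04,0.01,9,0,0,-1],[0,-0.03,0.02,9,0,0,-1],[0,-0.03,0.03,9,0,0,-1]]

```text
t: 11.22
tcp_pos: [0.4857, -0.0973, 0.0719]
orientation: [0.376, 0.595, -0.371, 0.605]
force: [2.2, 4.9, -1.1]
width: 0.0175
```

```bash
python3 -c "
from h import *;left(ly=-.0053,z=.072)"
```

```text
t 11.22 shift cm [-0.01 -0.04 -0.  ] turn deg [51.5  0.  -1. ] w 0.0175 local [-0.0358 -0.005 ] 0.0719 F rail [-0.1  5.4] -1.1 Tz 0.18 q [ 0.49  0.39 -0.42  2.04  0.23  0.73 -1.18] screwang 51.5
```

Call:
servo_tool:
  increments:
    - [[0,-0.04,0.03,9,0,0,-1],[0,-0.03,0.04,9,0,0,-1],[0,-0.02,0.03,9,0,0,-1],[0,0,0.02,9,0,0,-1],[0,0,0,8,0,0,-1]]

```text
t: 11.85
tcp_pos: [0.4857, -0.0966, 0.0721]
orientation: [0.581, 0.407, -0.57, 0.414]
force: [2.1, 0.8, 0.6]
width: 0.0177
```

```bash
python3 -c "
from h import *;left(ly=-.0053,z=.072)"
```

```text
t 11.85 shift cm [ 0.01 -0.    0.1 ] turn deg [ 6.3 -0.4 -0.9] w 0.0177 local [-0.0361 -0.0043] 0.0721 F rail [1.6 1.6] 0.6 Tz 0.3 q [ 0.34  0.37 -0.24  2.05  0.13  0.72 -1.88] screwang 6.3
```

Call:
servo_tool:
  increments:
    - [[0,0,0,4,0,0,-1],[0,0,0,4,0,0,-1]]

```text
t: 12.1
tcp_pos: [0.4858, -0.0964, 0.0722]
orientation: [0.609, 0.365, -0.598, 0.371]
force: [2.9, 0.4, -0.9]
width: 0.0179
```

```bash
python3 -c "
from h import *;left(ly=-.0053,z=.072)"
```

```text
t 12.10 shift cm [0.02 0.01 0.11] turn deg [-2.  -0.5 -0.9] w 0.0179 local [-0.0361 -0.0042] 0.0722 F rail [2.4 1.6] -0.9 Tz 0.33 q [ 0.32  0.37 -0.21  2.05  0.11  0.71 -2.01] screwang -2.0
```

Call:
servo_tool:
  increments:
    - [[0,0,0,4,0,0,-1]]

```text
t: 12.22
tcp_pos: [0.4854, -0.0962, 0.0721]
orientation: [0.622, 0.343, -0.611, 0.349]
force: [-6.6, 8.1, 6.1]
width: 0.018
```

```bash
python3 -c "
from h import *;left(ly=-.0053,z=.072)"
```

```text
t 12.22 shift cm [0.01 0.06 0.11] turn deg [-6.1 -0.5 -0.8] w 0.0180 local [-0.0365 -0.0041] 0.0721 F rail [-9.4  4.5] 6.1 Tz 0.05 q [ 0.3   0.37 -0.2   2.05  0.1   0.71 -2.08] screwang -6.1
```

Call:
servo_tool:
  increments:
    - [[0,0,0,4,0,0,-1],[0,0,0,0,0,0,-1]]

```text
t: 12.48
tcp_pos: [0.4845, -0.0954, 0.0722]
orientation: [0.633, 0.322, -0.624, 0.326]
force: [1.6, 1.1, 1.8]
width: 0.0176
```

```bash
python3 -c "
from h import *;left(ly=-.0053,z=.072);s=r.state();print(s['force'],s['ft_torque'])"
```

```text
t 12.47 shift cm [0.02 0.19 0.12] turn deg [-10.2  -0.5  -0.7] w 0.0176 local [-0.0377 -0.0038] 0.0722 F rail [0.9 1.6] 1.8 Tz 0.11 q [ 0.29  0.37 -0.18  2.05  0.09  0.71 -2.14] screwang -10.1
[1.56154492 1.08146477 1.82720795] [ 0.21485809 -0.34595509  0.11095318]
```

The pads slipped against the tight end stop at about -4°. I'll release straight, lift, and move clear to look.

Call:
servo_tool:
  increments:
    - [[0,0,0,0,0,0,0],[0,0,0,0,0,0,0],[0,0,0,0,0,0,0],[-2,0,0,0,0,0,0],[-4,0,0,0,0,0,0],[-5,0,0,0,0,0,0],[-4,0,0,0,0,0,0]]

```text
t: 13.35
tcp_pos: [0.4797, -0.0963, 0.2233]
orientation: [0.631, 0.324, -0.626, 0.325]
force: [0.2, -0.5, -0.0]
width: 0.0474
```

Call:
servo_tool:
  increments:
    - [[0,-5,3,0,0,0,0],[0,-5,3,0,0,0,0],[0,-5,3,0,0,0,0],[0,-5,3,0,0,0,0],[0,-2,1,0,0,0,0]]

```text
t: 13.98
tcp_pos: [0.2234, -0.076, 0.2193]
orientation: [0.631, 0.325, -0.626, 0.324]
force: [1.3, -0.4, -0.5]
width: 0.0471
```

Run:
```python
from h import *
left()
t=r.grab_frame("top")[:,:,::-1]; s=r.grab_frame("side")[:,:,::-1]
a=cv2.resize(np.ascontiguousarray(t[195:285,320:430]),(660,540),interpolation=cv2.INTER_CUBIC)
cv2.imwrite("pics/t6.png",a); cv2.imwrite("pics/top6.png",t)
cv2.imwrite("pics/s6.png",cv2.resize(np.ascontiguousarray(s[185:270,290:390]),None,fx=7,fy=7,interpolation=cv2.INTER_CUBIC))
```

```text
t 13.97 shift cm [ 15.01  21.1  -21.69] turn deg [-10.   -0.4  -0.1] w 0.0471 local [-0.282  -0.0979] 0.2193 F rail [1.4 0.2] -0.5 Tz 0.0 q [ 0.41 -0.39 -0.15  2.4  -0.07  1.12 -1.89] screwang -10.0
```

View pics/t6.png

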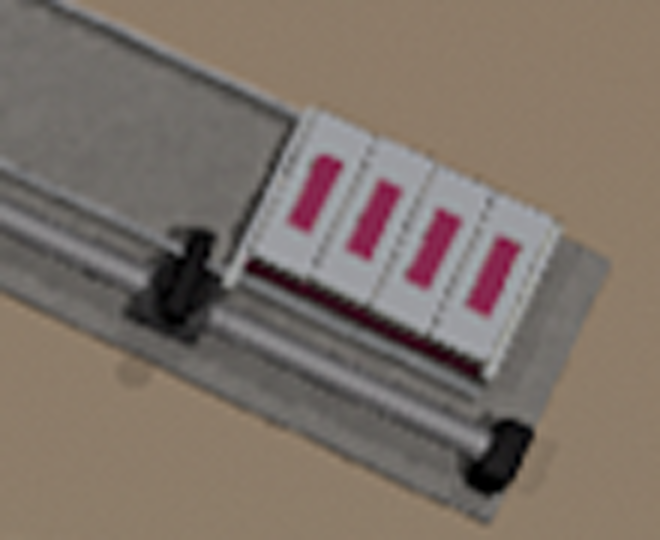

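Run:
```python
from h import *
im=cv2.imread("pics/top6.png"); x0,y0,s=335,207,10
c=cv2.resize(im[y0:y0+40,x0:x0+40],None,fx=s,fy=s,interpolation=cv2.INTER_CUBIC); k=c.copy()
def box(hx,hy,cx,cy,z,col):
    P=np.array([[hx,hy,0],[hx,-hy,0],[-hx,-hy,0],[-hx,hy,0]])+[cx,cy,z]
    cv2.polylines(k,[((proj("top",W(P,YAW,O))+.5-[x0,y0])*s).astype(np.int32)],True,col,1)
box(.017,.005,-.0365,-.0015,.1,(0,255,255)); box(.034,.002,.012,-.017,.053,(0,255,0))
b=cv2.imread("pics/s6.png"); b=cv2.resize(b,(400,400*b.shape[0]//b.shape[1]))
h=np.zeros((400,400,3),np.uint8); h[:b.shape[0]]=b
cv2.imwrite("pics/f.png",np.hstack([k,h]))
```

```text
(no output)
```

View pics/f.png

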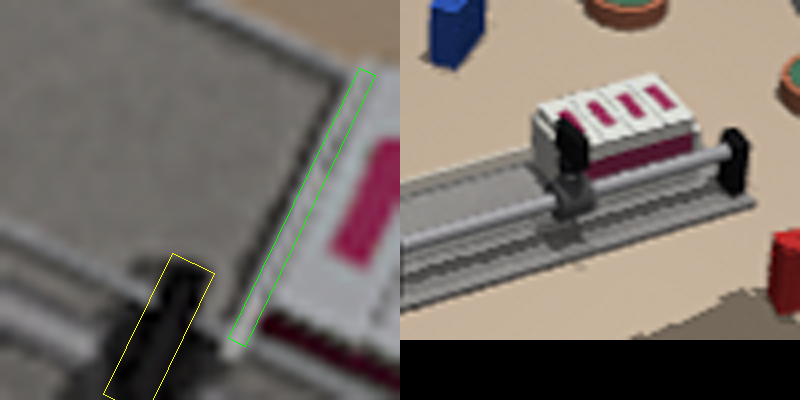

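Run:
```python
from h import *
def fit(f,ly0):
    im=cv2.cvtColor(cv2.imread("pics/"+f),cv2.COLOR_BGR2GRAY).astype(np.float32)
    c=proj("top",W([-.036,ly0,.087],YAW,O))[0]; x0,y0=(c-14).astype(int); S=8
    p=cv2.resize(im[y0:y0+28,x0:x0+28],None,fx=S,fy=S,interpolation=cv2.INTER_CUBIC)
    best=[]
    for a in np.arange(-.2,.45,.04):
      q=np.array([[np.cos(a),np.sin(a)],[-np.sin(a),np.cos(a)]])
      for dx in np.arange(-.004,.0041,.001):
        for dy in np.arange(-.003,.0031,.001):
          m=np.zeros(p.shape,np.uint8); pts=[]
          for z in(.076,.1):
            P=np.c_[np.array([[17,5],[17,-5],[-17,-5],[-17,5]])/1000@q+[-.036+dx,ly0+dy],np.full(4,z)]
            pts.append((proj("top",W(P,YAW,O))+.5-[x0,y0])*S)
          cv2.fillConvexPoly(m,cv2.convexHull(np.vstack(pts).astype(np.int32)),255)
          ring=cv2.dilate(m,np.ones((13,13)))-m
          best.append((p[ring>0].mean()-p[m>0].mean(),round(a,2),round(dx,3),round(dy,3)))
    return sorted(best)[::-1][:5]
for f,l in(("t0.png",.081),("top6.png",-.003)): print(f,[(round(float(b[0]),1),)+b[1:] for b in fit(f,l)])
```

```text
t0.png [(36.3, np.float64(0.12), np.float64(0.0), np.float64(0.001)), (36.2, np.float64(-0.12), np.float64(0.0), np.float64(0.003)), (36.0, np.float64(-0.16), np.float64(0.001), np.float64(0.003)), (36.0, np.float64(-0.08), np.float64(-0.001), np.float64(0.003)), (35.9, np.float64(-0.12), np.float64(-0.001), np.float64(0.003))]Traceback (most recent call last):
  File "<stdin>", line 19, in <module>
  File "<stdin>", line 14, in fit
  File "h.py", line 8, in proj
    K,d,R,t=cam(n); return cv2.projectPoints(np.array(P,float).reshape(-1,3),cv2.Rodrigues(R)[0],t,K,d)[0].reshape(-1,2)
            ~~~^^^
  File "h.py", line 5, in cam
    c=r.camera_params(n); f=240/np.tan(np.radians(c["vertical_fov"])/2)
ValueError: time passes only in moves, steps and waits
```

The angle fit can't settle whether the screw is fully tight, so I'll regrip the wing at 0° and check the end-stop torque.

Call:
servo_tool:
  increments:
    - [[0,5,-3,-5,0,0,0],[0,5,-3,-4,0,0,0],[0,5,-3,0,0,0,0],[0,5,-3,0,0,0,0],[0,1,-1,0,0,0,0],[0,0,0,0,0,0,0]]

```text
t: 14.82
tcp_pos: [0.4856, -0.0654, 0.2271]
orientation: [0.607, 0.369, -0.593, 0.379]
force: [-0.3, -0.6, -0.4]
width: 0.0469
```

```bash
python3 -c "
from h import *;left(ly=-.0043,z=.115)"
```

```text
t 14.82 shift cm [11.21  1.15  2.9 ] turn deg [-0.8 -0.6 -1.3] w 0.0469 local [-0.0495  0.0237] 0.2271 F rail [ 0.  -0.7] -0.4 Tz -0.05 q [ 0.3   0.15 -0.25  1.93  0.04  1.05 -1.99] screwang -0.8
```

Call:
servo_tool:
  increments:
    - [[3,0.6,1.5,0,0,-1.2,0],[3,0.6,1.4,0,0,0,0],[3,0,0,0,0,0,0],[2,0,0,0,0,0,0],[0,0,0,0,0,0,0]]

```text
t: 15.45
tcp_pos: [0.4823, -0.0989, 0.1179]
orientation: [0.605, 0.373, -0.596, 0.374]
force: [0.2, 0.2, 0.6]
width: 0.0471
```

```bash
python3 -c "
from h import *;left(ly=-.0043,z=.072)"
```

```text
t 15.45 shift cm [ 4.6   0.17 -0.31] turn deg [-0.9 -0.6 -0.5] w 0.0471 local [-0.0382 -0.0079] 0.1179 F rail [0.1 0.3] 0.6 Tz -0.01 q [ 0.33  0.3  -0.22  2.02  0.08  0.82 -1.96] screwang -0.9
```

Call:
servo_tool:
  increments:
    - [[1,0.17,-0.3,0,0,0,0],[1.5,0,0,0,0,0,0],[1.5,0,0,0,0,0,0],[0.6,0,0,0,0,0,0],[0,0,0,0,0,0,0]]

```text
t: 16.08
tcp_pos: [0.4865, -0.0969, 0.0711]
orientation: [0.606, 0.372, -0.595, 0.375]
force: [-0.5, 0.5, -0.9]
width: 0.0466
```

```bash
python3 -c "
from h import *;left(ly=-.0043,z=.072)"
```

```text
t 16.07 shift cm [-0.09 -0.07  0.  ] turn deg [-0.9 -0.6 -0.7] w 0.0466 local [-0.0352 -0.0043] 0.0711 F rail [-0.7  0.2] -0.9 Tz 0.04 q [ 0.32  0.38 -0.21  2.05  0.11  0.72 -1.99] screwang -0.9
```

Close gently (jaws self-centre along the rail), then turn clockwise in small steps while reading the torque.

Call:
servo_tool:
  increments:
    - [[0,-0.07,0,0,0,0,-0.4],[0,0,0,0,0,0,-1],[0,0,0,0,0,0,-1],[0,0,0,0,0,0,-1],[0,0,0,0,0,0,-1],[0,0,0,0,0,0,-1]]
  squeeze: 10

```text
t: 16.82
tcp_pos: [0.4863, -0.0966, 0.0719]
orientation: [0.606, 0.372, -0.595, 0.375]
force: [1.5, -0.4, -2.6]
width: 0.0195
```

```bash
python3 -c "
from h import *;left(ly=-.0043,z=.072)"
```

```text
t 16.82 shift cm [-0.01 -0.05  0.02] turn deg [-0.9 -0.6 -0.7] w 0.0195 local [-0.0355 -0.0041] 0.0719 F rail [1.5 0.3] -2.6 Tz -0.04 q [ 0.32  0.37 -0.21  2.05  0.11  0.71 -1.99] screwang -0.9
```

Call:
servo_tool:
  increments:
    - [[0,0,0,0,0,0,-1],[0,0,0,0,0,0,-1],[0,0,0,3,0,0,-1]]
  squeeze: 45

```text
t: 17.2
tcp_pos: [0.4863, -0.0966, 0.0719]
orientation: [0.616, 0.356, -0.604, 0.359]
force: [0.3, -0.1, -1.9]
width: 0.0179
```

```bash
python3 -c "
from h import *;left(ly=-.0043,z=.072)"
```

```text
t 17.20 shift cm [-0.01 -0.05  0.02] turn deg [-4.  -0.7 -0.7] w 0.0179 local [-0.0355 -0.0041] 0.0719 F rail [0.3 0. ] -1.9 Tz 0.26 q [ 0.31  0.37 -0.2   2.05  0.1   0.71 -2.03] screwang -4.0
```

Call:
servo_tool:
  increments:
    - [[0,0,0,3,0,0,-1]]

```text
t: 17.32
tcp_pos: [0.4863, -0.0966, 0.0719]
orientation: [0.625, 0.34, -0.614, 0.342]
force: [-0.3, 1.2, -1.4]
width: 0.0182
```

```bash
python3 -c "
from h import *;left(ly=-.0043,z=.072)"
```

```text
t 17.32 shift cm [-0.01 -0.04  0.03] turn deg [-7.  -0.7 -0.7] w 0.0182 local [-0.0355 -0.0041] 0.0719 F rail [-0.8  0.9] -1.4 Tz 0.33 q [ 0.3   0.37 -0.19  2.05  0.09  0.71 -2.08] screwang -7.0
```

Call:
servo_tool:
  increments:
    - [[0,0,0,3,0,0,-1]]
  squeeze: 60

```text
t: 17.45
tcp_pos: [0.4863, -0.0966, 0.0719]
orientation: [0.634, 0.323, -0.622, 0.325]
force: [-0.1, 0.0, -1.2]
width: 0.017
```

```bash
python3 -c "
from h import *;left(ly=-.0043,z=.072)"
```

```text
t 17.45 shift cm [-0.01 -0.05  0.03] turn deg [-10.1  -0.7  -0.7] w 0.0170 local [-0.0355 -0.0041] 0.0719 F rail [-0.1 -0. ] -1.2 Tz 0.45 q [ 0.29  0.37 -0.17  2.05  0.09  0.71 -2.13] screwang -10.1
```

Call:
servo_tool:
  increments:
    - [[0,0,0,3,0,0,-1]]

```text
t: 17.58
tcp_pos: [0.4863, -0.0965, 0.072]
orientation: [0.643, 0.306, -0.631, 0.309]
force: [-0.1, -0.5, -1.8]
width: 0.0174
```

```bash
python3 -c "
from h import *;left(ly=-.0043,z=.072)"
```

```text
t 17.57 shift cm [-0.01 -0.04  0.04] turn deg [-13.2  -0.7  -0.7] w 0.0174 local [-0.0355 -0.004 ] 0.072 F rail [ 0.2 -0.5] -1.8 Tz 0.74 q [ 0.28  0.37 -0.16  2.05  0.08  0.71 -2.18] screwang -13.2
```

Torque rose to 0.74 N m with the collar unmoved, so the screw is on its tight end stop. Release and retreat.

Call:
servo_tool:
  increments:
    - [[0,0,0,0,0,0,0],[0,0,0,0,0,0,0],[0,0,0,0,0,0,0],[-2,0,0,0,0,0,0],[-4,0,0,0,0,0,0],[-5,0,0,0,0,0,0],[-4,0,0,0,0,0,0]]

```text
t: 18.45
tcp_pos: [0.4822, -0.097, 0.2239]
orientation: [0.641, 0.309, -0.632, 0.309]
force: [0.7, 0.8, -0.5]
width: 0.0468
```

Call:
servo_tool:
  increments:
    - [[0,-4,3,0,0,0,0],[0,-4,3,0,0,0,0],[0,-4,3,0,0,0,0],[0,0,0,0,0,0,0]]

```text
t: 18.95
tcp_pos: [0.3296, -0.0937, 0.2246]
orientation: [0.642, 0.308, -0.63, 0.311]
force: [0.9, -1.2, 0.4]
width: 0.0468
```

Run:
```python
from h import *
left(ly=-.004)
a=r.grab_frame("top")[:,:,::-1].astype(int); b=cv2.imread("pics/top6.png").astype(int)
d=np.abs(a-b)[195:290,320:430].max(2); print("rail diff max",d.max(),(d>40).sum())
b0=cv2.imread("pics/t0.png").astype(int)
for n,(x,y) in dict(tin1=(465,186),tin2=(467,266),dish=(131,300),term=(93,205),blue=(408,155),red=(376,319)).items():
    print(n,np.abs(a-b0)[y-20:y+20,x-20:x+20].max(2).mean().round(1))
r.hand_in()
```

```text
t 18.95 shift cm [15.63 12.28 -9.24] turn deg [-12.8  -0.7  -0.8] w 0.0468 local [-0.1785 -0.0685] 0.2246 F rail [ 1.4 -0.7] 0.4 Tz -0.08 q [ 0.36 -0.15 -0.15  2.22 -0.03  1.05 -2.01] screwang -12.8
rail diff max 140 2948
tin1 6.3
tin2 6.5
dish 3.1
term 4.8
blue 6.8
red 81.1
the job is handed in; nothing more can be done
```

I loosened the thumbscrew by about a quarter turn (82° of jaw rotation) and slid the stop until the four packs closed up against the end wall. I then turned the screw back to its tight end stop, let go and backed the arm off. The job was handed in at about 19 s.

**Packs closed:** When the packs met the wall, the stop moved no further and the force rose by about 5 N. A top picture taken after the first release showed the four packs upright and together, with the plate against them. Any gap under about 1 mm would not show in that picture.

**Screw tight:** On the first tightening the pads slipped and the picture could not confirm the screw angle. I gripped the wing again and turned until the torque reached 0.74 N m, well above the 0.15–0.3 N m it takes to turn. The collar did not move.

**Checks that failed or disagreed:**
- **Final picture comparison:** It differed strongly over the rail and around the red look-alike, most likely because the arm covered them. I had no pictures left to view, so I did not inspect the rail by eye after the second tightening.
- **Contact position:** The stop met the packs about 2 mm beyond my estimate, roughly within calibration error.
- **Finger opening:** The gripper read about 18 mm on the 10 mm wing throughout. I never explained this, but the grip held until I turned against the end stop.

**Other objects:** The tins, dish, terminal and blue look-alike showed no change. The red look-alike could not be checked, but the gripper never came down near it.

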